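# Set the length stop and bring the work up to it

### The arm

A 7-joint arm with a two-finger parallel gripper is mounted at the origin on the work surface; the furniture and walls round the work are solid. World frame = base frame: x ahead of the robot, y to its left, z up, the work surface at z = 0. Lengths are in m, angles in rad, forces in N, time in s.
With the tool pointing down it reaches from about 0.4 to 0.85 m from the base axis. Payload 10.4 kg.
Tool frame: the origin (TCP) lies on the centre line of the jaws, within the pads' length; the fingertips stand 11 mm ahead of it and the grasp point (between the pads) lies 8 mm behind it; z points along the fingers, y is the line along which they close (so a half turn about z gives the same grasp; the last joint's range is limited). The gripper opens to 87 mm and grips with 3 to 60 N. Pads are 19 mm wide; open, the fingers measure 117 mm over their backs; the gripper's body (75 mm by 190 mm) begins 51 mm behind the grasp point.
Start: joints at [1.161, 0.332, -0.065, 1.46, 0.022, 1.35, -0.088], TCP at [0.236, -0.579, 0.234] pointing down, gripper open.
Joint ranges: [-2.6, 2.6], [-0.5, 2.12], [-1.47, 1.34], [0.16, 2.42], [-1.27, 4.41], [0.06, 2.06], [-2.6, 2.6]. Speed limits (rad/s): [2.22, 2.22, 2.79, 2.79, 3.14, 3.14, 3.14].

### API

Orientations are given as a unit quaternion [x, y, z, w].
In Python, from bench import r gives the robot as it stands.
- The arm moves only by the shell command python3 -m pendant 'ROWS' [OPENING] [FORCE]. ROWS is JSON, a list of rows, each a list of 4 numbers: the shift along the tool's x, y, z in m, then the turn about the tool's z in rad. A call has 1 to 8 rows; each row shifts and turns the commanded pose from where the row before left it, along the tool's axes as they then stand; what a row does not reach is not made up. A row lasts 1/12 s, in which the tool goes at most 41.7 mm and 7.16 degrees, less where a joint would pass 70% of its speed; a pose out of reach is approached as far as the arm can. A call with a gripper value outside its range is refused whole. OPENING is the opening, from 0 (shut) to 1 (fully open), set as the call begins (- or left out, the last holds). The fingers move at their own pace and stop on an object; FORCE is the grip in N (left out, the last holds). Time passes only in rows, so rows that do not move let the fingers close. It gives the time, the measured TCP pose, the force, the opening and the grip force at its end, in the units of the state.
- r.read_state(): the state, without advancing time (a new reading comes with each control period).
- r.camera(name): name is "side" or "top" or "wrist"; returns a dict with "img" (384x512x3 uint8, red, green, blue), "camera_matrix" (3x3 intrinsics, pixels), "xyz" and "attitude" of the camera in the world. Camera axes: x right, y down, z forward; pixel columns grow to the right and rows downward; lengths in m; the calibration is good to about 2 mm. A picture is of the moment at which its call begins. There is no depth.
- r.close_job(): hands the job in; it is judged then, once.
Trained networks look in the newest picture that a camera, given by its name, has taken for a name from the list of things; names that differ only in an ending like _2 or _b are one class to them, and where a whole thing is asked for, a point or a joint stands for the part that bears it (a point fixed in the world has none). Each returns a list of dicts, best first, with "score" (0 to 1); they miss things now and then, are a little off and sometimes report something else, mostly with a low value. They report only what shows in the picture. A call takes as long as a camera call. They do not tell look-alikes from the thing itself.
- r.outline_of(thing, camera): "mask" (384x512 bool, what is visible of it) and "bbox" ([centre column, centre row, width, height] in pixels, round what is visible of it).
The state is a dict: "time": time; "joint_positions": joint angles; "joint_vel": joint speeds; "joint_torque": joint torques, N m; "ee_pos": TCP position; "eef_rot": TCP orientation; "ft_force": force on the tool from outside, world axes, zero at the start; "torque": the same for the moment, N m; "width": finger opening in m; "grip_force": force on a finger pad.
Only numpy, scipy, OpenCV 4.12 (cv2) and the standard library are available. Lean on these libraries where they do the work, as an engineer would, in place of code of your own. Each camera call takes 0.05 s, during which the arm holds its last target. There are 200 camera calls.

### The job

Set the length stop on the jig: push the stop carriage along its rail until its roller clicks down into the notch of the catch, without running past it. Then slide the wooden blank along the fence until its end rests against the stop's paddle, gently enough that the stop stays in its notch. Only push, lift nothing, and leave the other things standing about alone.

Things in the scene. Friction and masses are not known exactly. Their poses are not given: they have to be found in the camera images.
- jig: fixed jig: plywood base 94x450x12 mm (y=-200 to +250 mm); wooden fence along its far side (front face at x=0, 34 mm deep); aluminium rail 24 mm wide on the fence (centre x=+17 mm, top 46 mm above the bench); 8 mm lip along the near edge (x=-53 to -59 mm). The blank lies between fence and lip. Origin on the bench below the fence face; x to the far side, y left along the rail, z up
- stop (a joint): slide of the stop carriage, m: 0 at the left end, grows as it moves right (jig -y), 0.29 at the right end; starts at 0 to 0.06. Stays where it is left; friction about 1 N, 5 to 8 N to climb into or out of the catch. Past a ridge's crest the spring draws the roller down into the notch and the push force drops
- push_face (a point): middle of the carriage's left (jig +y) side face, 72 mm above the bench; the carriage is an aluminium block 40 mm across the rail, 50 mm along it, from 47 to 97 mm above the bench. Axes as the jig's
- stop_face (a point): point on the right (jig -y) face of the stop's paddle where the blank's end meets it, 22 mm above the bench, 33 mm right of push_face along the rail and 43 mm nearer. The paddle, one piece with the carriage, is 16 mm thick and 45 mm wide and hangs in front of the fence, 16 to 86 mm above the bench. Axes as the jig's
- roller_c (a point): middle of the steel cross roller (diameter 10 mm, 26 mm wide) on the end of a leaf spring that sticks out 35 mm from the carriage's right side; 85 mm right of push_face. It rides 51 mm above the bench, lifts 4 mm on the ridges of the catch and drops about 3.6 mm from there into the notch
- catch: dark steel catch clipped on the rail at a place that differs each time: two half-round ridges across the rail, 4 mm high, crests 18 mm apart, with the notch between them. Origin in the middle of the notch at the height of the rail's top, 46 mm above the bench; axes as the jig's. The stop is set when roller_c lies over this origin (equal place along the rail)
- blank_end (a point): middle of the left (jig +y) end face of the wooden blank (50 wide x 98 long x 20 mm high, 0.08 to 0.17 kg, loose, lying along the channel on the 12 mm base), 22 mm above the bench
- blank_push (a point): middle of the right (jig -y) end face of the wooden blank, 22 mm above the bench
- blank: the pale wooden blank; origin at the centre of its underside, y along its length, z up
- glue: glue bottle with a red nozzle, 176 mm high, a bystander behind the jig; origin at the centre of its underside
- roll: roll of masking tape, 82 mm across, 24 mm high, a bystander behind the jig; origin at the centre of its underside
- tin: round grey screw tin, 64 mm across, 45 mm high, a bystander behind the jig; origin at the centre of its underside
- handle: loose wooden file handle, 95 x 30 mm, a bystander to the right of the jig; origin at the centre of its underside
Things that resemble listed ones, but are neither listed nor needed, are in the scene too. Of the things that look like the blank, the larger one is meant.

How it is judged:
On the way, in this order (a step that is already met when the one before it is completed fails the run):
1. the stop's roller sits in the notch of the catch, at rest (y of roller_c in the frame of catch between -0.004 and 0.004 m and velocity of joint stop between -0.01 and 0.01 m/s), for 0.3 s.
2. the blank's end is against the paddle and the roller is still in the notch (y of roller_c in the frame of catch between -0.004 and 0.004 m and y of blank_end in the frame of stop_face between -0.004 and 0.003 m), for 0.2 s.
At the end, for the whole second after the job is handed in: The roller is within 4 mm of the middle of the notch, the blank lies flat in the channel along the fence with its end within 4 mm of the paddle, and both are at rest (all of step 2 and angle between the y axis of blank and the y axis of jig, either way round below 0.06 rad and height (world z) of blank_end below 0.026 m and x of blank_end in the frame of jig between -0.033 and -0.02 m and linear speed of blank below 0.01 m/s and velocity of joint stop between -0.01 and 0.01 m/s); the robot touches nothing.
It fails at once if the roller runs more than 12 mm past the middle of the notch, over the far ridge (y of roller_c in the frame of catch below -0.012 m).
It fails at once if the blank is lifted or tipped (height (world z) of any of blank_end, blank_push above 0.03 m or angle between blank's own z axis and vertical above 0.2 rad).
It fails at once if a bystander (glue bottle, tape roll, tin, file handle) is moved by more than 30 mm or knocked over (distance of any of glue, roll, tin, handle from where it was at the start of the episode above 0.03 m or angle between any of glue, roll, tin, handle's own z axis and vertical above 0.5 rad).
It also fails if it takes over 64 s, if anything falls off the work surface, if the arm or the gripper's body presses on something with over 40 N, if the wrist force passes 120 N, or if a joint passes its speed limit or range.

## Working session

There is one attempt and no reset: what is moved stays moved. The work goes in short steps, Python scripts to look and compute and a shell command to move; the robot and the scene stay as the last step left them, time stands still between calls to the robot, and variables do not carry over. Pictures are saved under pics/ and viewed, at most 10 in all, crops included, and the job is handed in when it is done.

```bash
mkdir -p pics; ls
python3 - <<'E'
from bench import r
import cv2,numpy as np
ims=[]
for c in ["side","top"]:
    d=r.camera(c);cv2.imwrite(f"pics/{c}0.png",d["img"][:,:,::-1])
    print(c,d["camera_matrix"],d["xyz"],d["attitude"])
    for t in ["jig","stop","push_face","catch","blank","glue","roll","tin","handle","roller_c"]:
        try: print(t,[(round(o["score"],2),np.round(o["bbox"]).tolist()) for o in r.outline_of(t,c)])
        except Exception as e: print(t,e)
s=r.read_state();print(s)
E
```

```text
pics
side [[495.54039797   0.         259.54320045]
 [  0.         495.54039797 196.36223991]
 [  0.           0.           1.        ]] [-0.16914454  1.08191365  0.858335  ] [-0.24152329  0.83983252 -0.46945715  0.12632432]
jig [(0.64, [249.0, 231.0, 121.0, 97.0])]
stop [(0.66, [214.0, 242.0, 33.0, 41.0])]
push_face [(0.83, [214.0, 241.0, 33.0, 36.0])]
catch [(0.47, [252.0, 215.0, 15.0, 10.0])]
blank [(0.87, [290.0, 206.0, 29.0, 21.0]), (0.62, [334.0, 208.0, 21.0, 14.0]), (0.19, [251.0, 213.0, 17.0, 9.0])]
glue [(0.9, [222.0, 176.0, 9.0, 51.0]), (0.6, [214.0, 244.0, 34.0, 38.0])]
roll [(0.92, [169.0, 237.0, 28.0, 20.0])]
tin [(0.91, [204.0, 219.0, 18.0, 23.0])]
handle [(0.53, [333.0, 178.0, 16.0, 20.0])]
roller_c []
top [[453.26628983   0.         255.18030618]
 [  0.         453.26628983 192.24215807]
 [  0.           0.           1.        ]] [ 0.31112385 -0.02648073  1.2103343 ] [ 0.7099135  -0.7002281   0.04212673 -0.06267991]
jig [(0.9, [229.0, 203.0, 170.0, 53.0]), (0.69, [287.0, 216.0, 37.0, 22.0])]
stop [(0.79, [174.0, 194.0, 36.0, 36.0])]
push_face [(0.7, [173.0, 194.0, 37.
[... 440 characters left out ...]
t_positions': array([ 1.16141585,  0.33220844, -0.0646937 ,  1.46009889,  0.02160741,
        1.34992753, -0.08847957]), 'joint_vel': array([-0.00071772, -0.00136453,  0.00011   ,  0.00056949,  0.001207  ,
       -0.00025534,  0.00041075]), 'joint_torque': array([-2.94057872e-04, -6.23056912e+01,  2.47816712e-02, -3.90131199e+01,
       -6.11276482e-02,  3.16196296e-02,  5.51493315e-05]), 'ee_pos': array([ 0.23577026, -0.57883711,  0.23357077]), 'eef_rot': array([9.81356460e-01, 1.92196509e-01, 8.69718383e-06, 2.49578079e-05]), 'ft_force': array([ 0.23067107, -0.45547869, -0.5022103 ]), 'torque': array([-0.02527597,  0.00515212, -0.04668379]), 'grip_force': 0.0, 'width': 0.08685208585344467}
```

Run:
```python
import cv2
t=cv2.imread("pics/top0.png")[105:305,130:390]
cv2.imwrite("pics/topc.png",cv2.resize(t,None,fx=3,fy=3,interpolation=cv2.INTER_CUBIC))
t=cv2.imread("pics/side0.png")[130:310,140:400]
cv2.imwrite("pics/sidec.png",cv2.resize(t,None,fx=3,fy=3,interpolation=cv2.INTER_CUBIC))
```

```text
(no output)
```

View pics/topc.png

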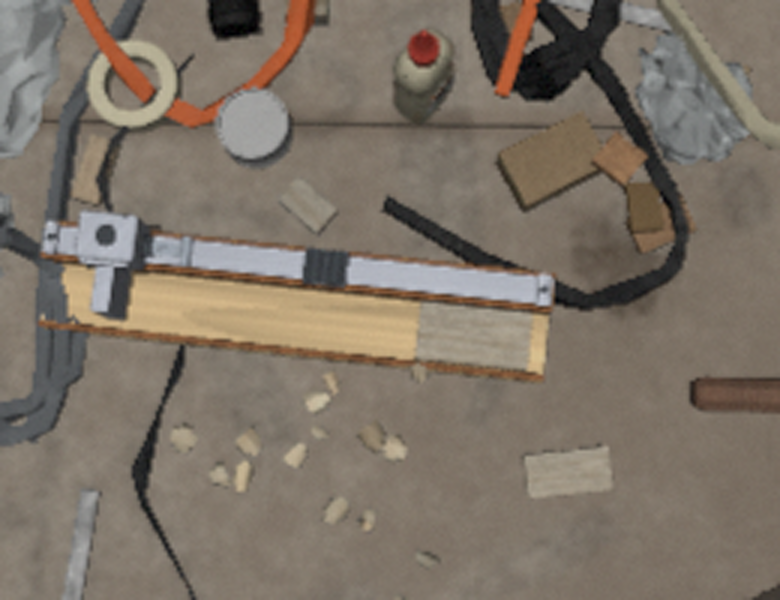

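View pics/sidec.png

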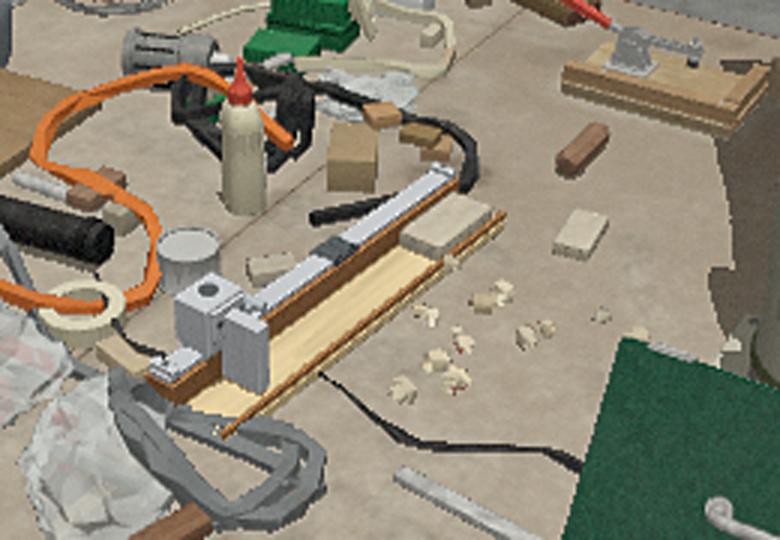

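```bash
cat > h.py <<'E'
import numpy as np,cv2
from scipy.spatial.transform import Rotation as R
from bench import r
def ray(d,px):
    K=d["camera_matrix"];v=np.linalg.solve(K,np.array([px[0],px[1],1.]))
    return np.array(d["xyz"]),R.from_quat(d["attitude"]).apply(v)
def plane(d,px,z):
    o,v=ray(d,px);return o+v*(z-o[2])/v[2]
def proj(d,P):
    c=R.from_quat(d["attitude"]).inv().apply(np.atleast_2d(P)-np.array(d["xyz"]))
    return (c@d["camera_matrix"].T)[:,:2]/c[:,2:]
E
python3 - <<'E'
from h import *
d=r.camera("top")
c=lambda x,y:(130+x/3,105+y/3)
for n,p,z in [("railFL",c(50,221),.046),("railFR",c(554,274),.046),("railNL",c(46,255),.046),("railNR",c(551,304),.046),("lipL",c(40,325),.018),("lipR",c(543,380),.018),("carTL",c(80,211),.097),("carTR",c(136,215),.097),("carBL",c(80,256),.097),("carBR",c(137,262),.097),("catch",c(326,267),.049),("blankTL",c(419,303),.032),("blankBR",c(530,370),.032),("blankTR",c(533,313),.032),("blankBL",c(416,358),.032),("glue",c(415,110),0),("handleL",c(693,395),.02),("tin",c(253,125),.045),("decoy",c(568,472),.02)]:
    print(n,np.round(plane(d,p,z),4))
w=r.camera("wrist");print(w["xyz"],R.from_quat(w["attitude"]).as_matrix().round(3),w["camera_matrix"][0])
E
```

```text
railFL [0.5177 0.2947 0.046 ]
railFR [ 0.4761 -0.1452  0.046 ]
railNL [0.4875 0.2967 0.046 ]
railNR [ 0.45   -0.1425  0.046 ]
lipL [0.4289 0.3065 0.018 ]
lipR [ 0.3865 -0.1381  0.018 ]
carTL [0.5174 0.2557 0.097 ]
carTR [0.5145 0.2084 0.097 ]
carBL [0.4793 0.2539 0.097 ]
carBR [0.4748 0.2059 0.097 ]
catch [0.4794 0.0515 0.049 ]
blankTL [ 0.4511 -0.0292  0.032 ]
blankBR [ 0.3941 -0.1256  0.032 ]
blankTR [ 0.4436 -0.1283  0.032 ]
blankBL [ 0.4031 -0.0271  0.032 ]
glue [ 0.6326 -0.0236  0.    ]
handleL [ 0.3752 -0.2675  0.02  ]
tin [0.6058 0.119  0.045 ]
decoy [ 0.3075 -0.1592  0.02  ]
[ 0.30174704 -0.5523334   0.38677171] [[ 0.377 -0.895 -0.238]
 [-0.926 -0.364 -0.097]
 [ 0.     0.257 -0.966]] [303.55393695   0.         259.90074195]
```

```bash
python3 -m pendant '[[0,0,-0.01,-0.12],[0,0,-0.01,-0.12],[0,0,0,-0.12],[0,0,0,-0.12],[0,0,0,-0.12],[0,0,0,-0.12],[0,0,0,-0.12],[0,0,0,-0.12]]' 0; python3 -m pendant '[[0,0,0,-0.12],[0,0,0,-0.01],[0,0,0,0]]'
python3 - <<'E'
from h import *
s=r.read_state();print(R.from_quat(s["eef_rot"]).as_matrix().round(4),s["joint_positions"],s["time"])
a=-.0945;xj=np.array([np.cos(a),np.sin(a)]);yj=np.array([-xj[1],xj[0]]);o=np.array([.4635,.0526]);p=s["ee_pos"][:2]-o
print("tcp in jig",p@xj,p@yj)
E
```

```text
time: 1.87
ee_pos: [0.2358, -0.5788, 0.2536]
eef_rot: [0.78, 0.626, -0.0, 0.0]
ft_force: [-1.4, 0.6, 0.0]
width: 0.0414
grip_force: 0.0
time: 2.12
ee_pos: [0.2357, -0.5789, 0.2536]
eef_rot: [0.741, 0.672, 0.0, 0.0]
ft_force: [-0.0, -0.9, -0.7]
width: 0.0218
grip_force: 0.0
[[ 9.680e-02  9.953e-01  2.000e-04]
 [ 9.953e-01 -9.680e-02  0.000e+00]
 [ 0.000e+00  2.000e-04 -1.000e+00]] [ 1.27122061  0.33156374 -0.2067109   1.42332968  0.06775573  1.39357572
  0.96657953] 2.1167
tcp in jig -0.16716740095919788 -0.6501409804540835
```

```bash
python3 -m pendant '[[0.04,0.008,0,0],[0.04,0.008,0,0],[0.04,0.008,0,0],[0.04,0.008,0,0],[0.04,0.008,0,0],[0.04,0.008,0,0],[0.04,0.008,0,0],[0.04,0.008,0,0]]'; python3 -m pendant '[[0.04,0.01,0,0],[0.04,0.01,0,0],[0.04,0.01,0,0],[0.04,0.01,0,0],[0.04,0.01,0,0],[0.04,0.01,0,0],[0.04,0.01,0,0],[0.04,0.01,0,0]]'; python3 -m pendant '[[0,0,0,0]]';python3 - <<'E'
from h import *
s=r.read_state();print(s["joint_positions"],s["ee_pos"])
d=r.camera("wrist");cv2.imwrite("pics/w1.png",d["img"][:,:,::-1])
np.save("w1.npy",d,allow_pickle=True)
for t in ["catch","stop","roller_c","blank"]:
    print(t,[(round(o["score"],2),np.round(o["bbox"]).tolist()) for o in r.outline_of(t,"wrist")])
E
```

```text
time: 2.78
ee_pos: [0.3297, -0.2643, 0.2537]
eef_rot: [0.741, 0.671, -0.0, 0.0]
ft_force: [1.4, 0.0, -0.1]
width: 0.0002
grip_force: 0.0
time: 3.45
ee_pos: [0.4394, 0.0469, 0.2541]
eef_rot: [0.741, 0.671, 0.0, 0.001]
ft_force: [1.8, 0.3, -0.3]
width: 0.0007
grip_force: 0.0
time: 3.53
ee_pos: [0.4404, 0.0527, 0.2544]
eef_rot: [0.738, 0.675, 0.002, 0.0]
ft_force: [-0.6, 0.4, 0.6]
width: 0.0006
grip_force: 0.0
[ 0.77088058 -0.06522844 -0.93285244  1.84017321 -0.05580245  1.33765531
 -0.23785415] [0.44038516 0.05269619 0.25440121]
catch [(0.56, [292.0, 169.0, 30.0, 30.0]), (0.42, [282.0, 32.0, 93.0, 64.0])]
stop [(0.96, [282.0, 32.0, 91.0, 64.0])]
roller_c [(0.88, [298.0, 48.0, 26.0, 33.0])]
blank [(0.18, [283.0, 31.0, 89.0, 63.0])]
```

View pics/w1.png

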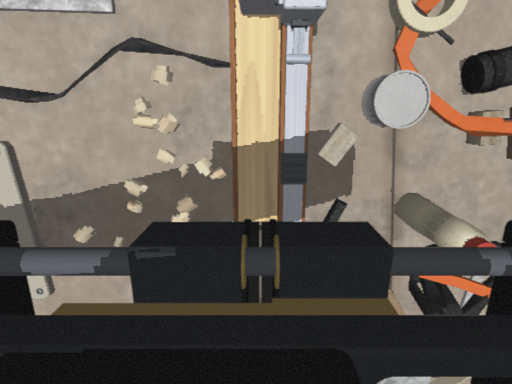

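Run:
```python
from h import *
d=np.load("w1.npy",allow_pickle=True).item()
g=d["img"].mean(2)
print("roll",[(i,int(g[i,288:304].mean())) for i in range(40,72)])
print("catch",[(i,int(g[i,287:299].mean())) for i in range(145,192)])
a=-.0947;xj=np.array([np.cos(a),np.sin(a)]);yj=np.array([-xj[1],xj[0]]);o=np.array([.4635,.0526])
for n,p,z in [("roller",(297,58.5),.053),("catch",(293,168),.049),("car top L",(252,12),.097)]:
    q=plane(d,p,z)[:2]-o;print(n,q@xj,q@yj)
```

```text
roll [(40, 196), (41, 196), (42, 196), (43, 196), (44, 196), (45, 197), (46, 197), (47, 196), (48, 194), (49, 192), (50, 193), (51, 193), (52, 193), (53, 187), (54, 163), (55, 179), (56, 189), (57, 198), (58, 210), (59, 198), (60, 177), (61, 154), (62, 128), (63, 119), (64, 180), (65, 209), (66, 209), (67, 208), (68, 208), (69, 208), (70, 208), (71, 208)]
catch [(145, 116), (146, 116), (147, 115), (148, 115), (149, 116), (150, 115), (151, 116), (152, 109), (153, 69), (154, 51), (155, 50), (156, 49), (157, 50), (158, 51), (159, 52), (160, 53), (161, 52), (162, 48), (163, 48), (164, 47), (165, 45), (166, 46), (167, 51), (168, 50), (169, 51), (170, 51), (171, 49), (172, 50), (173, 50), (174, 52), (175, 54), (176, 52), (177, 49), (178, 49), (179, 47), (180, 46), (181, 47), (182, 50), (183, 59), (184, 90), (185, 114), (186, 114), (187, 114), (188, 113), (189, 113), (190, 114), (191, 114)]
roller 0.018153174182007306 0.12335465022326175
catch 0.0181582995379426 0.0022937198103667304
car top L -0.029599587118960075 0.15576229819730938
```

```bash
python3 -m pendant '[[0.036,0.006,0,0],[0.036,0.006,0,0],[0.036,0.006,0,0],[0.036,0.006,0,0],[0.036,0.006,0,0],[0.036,0.006,0,0],[0.036,0.004,0,0],[0,0,0,0]]';python3 -m pendant '[[0,0,0,0]]'
python3 - <<'E'
from h import *
a=-.0947;xj=np.array([np.cos(a),np.sin(a)]);yj=np.array([-xj[1],xj[0]]);o=np.array([.4635,.0526])
s=r.read_state();q=s["ee_pos"][:2]-o;print(q@xj,q@yj,s["ee_pos"][2],R.from_quat(s["eef_rot"]).as_matrix().round(3),s["joint_positions"],s["ft_force"])
E
```

```text
time: 4.45
ee_pos: [0.5011, 0.2982, 0.2524]
eef_rot: [0.738, 0.675, -0.0, -0.002]
ft_force: [-1.4, 0.6, 0.2]
width: 0.0005
grip_force: 0.0
time: 4.53
ee_pos: [0.5021, 0.2934, 0.2526]
eef_rot: [0.739, 0.674, -0.001, -0.001]
ft_force: [-0.7, -0.9, -0.1]
width: 0.0004
grip_force: 0.0
0.01564786741870505 0.2433288324114326 0.2526487114136158 [[ 0.092  0.996 -0.002]
 [ 0.996 -0.092  0.   ]
 [ 0.    -0.002 -1.   ]] [ 0.21423045  0.41038061 -1.06089205  1.50977636  0.35762225  1.43297533
 -0.9526968 ] [-0.72769097 -0.9386833  -0.09755053]
```

```bash
python3 -m pendant '[[0,0,0.03,0],[0,0,0.035,0],[0,0,0.035,0],[0,0,0.035,0],[0,0,0.025,0],[0,0,0.012,0],[0,0,0,0]]';python3 -m pendant '[[-0.01,0,0,0],[-0.005,0,0,0],[0,0,0,0]]'
cat > st.py <<'E'
from h import *
a=-.0947;xj=np.array([np.cos(a),np.sin(a)]);yj=np.array([-xj[1],xj[0]]);o=np.array([.4635,.0526])
s=r.read_state();q=s["ee_pos"][:2]-o;f=s["ft_force"][:2]
print("jig x %.4f y %.4f z %.4f  Fx %.1f Fy %.1f"%(q@xj,q@yj,s["ee_pos"][2],f@xj,f@yj))
E
python3 st.py
```

```text
time: 5.12
ee_pos: [0.5025, 0.2887, 0.0793]
eef_rot: [0.741, 0.672, -0.002, 0.0]
ft_force: [0.0, -0.1, 0.1]
width: 0.0002
grip_force: 0.0
time: 5.37
ee_pos: [0.5027, 0.2752, 0.0832]
eef_rot: [0.74, 0.672, 0.001, 0.001]
ft_force: [-0.5, 0.1, 0.5]
width: 0.0004
grip_force: 0.0
jig x 0.0180 y 0.2254 z 0.0832  Fx -0.5 Fy 0.0
```

```bash
python3 -m pendant '[[-0.005,0,0,0],[-0.005,0,0,0],[-0.005,0,0,0],[-0.005,0,0,0],[-0.006,0,0,0],[-0.006,0,0,0],[-0.006,0,0,0],[-0.006,0,0,0]]'; python3 st.py;python3 -m pendant '[[-0.006,0,0,0],[-0.006,0,0,0],[-0.006,0,0,0],[-0.006,0,0,0],[-0.006,0,0,0],[-0.005,0,0,0],[-0.003,0,0,0],[0,0,0,0]]'
python3 - <<'E'
exec(open('st.py').read())
d=r.camera("top");g=d["img"]
cv2.imwrite("pics/t1.png",cv2.resize(g[160:240,140:320,::-1],None,fx=4,fy=4,interpolation=cv2.INTER_CUBIC))
E
```

```text
time: 6.03
ee_pos: [0.4971, 0.2326, 0.0815]
eef_rot: [0.74, 0.673, -0.0, 0.0]
ft_force: [1.1, 1.0, 1.4]
width: 0.0006
grip_force: 0.7
jig x 0.0164 y 0.1823 z 0.0815  Fx 1.0 Fy 1.1
time: 6.7
ee_pos: [0.4935, 0.1943, 0.0813]
eef_rot: [0.74, 0.673, -0.0, 0.0]
ft_force: [-0.3, 0.1, 0.3]
width: 0.0004
grip_force: 0.0
jig x 0.0165 y 0.1439 z 0.0813  Fx -0.3 Fy 0.0
```

View pics/t1.png

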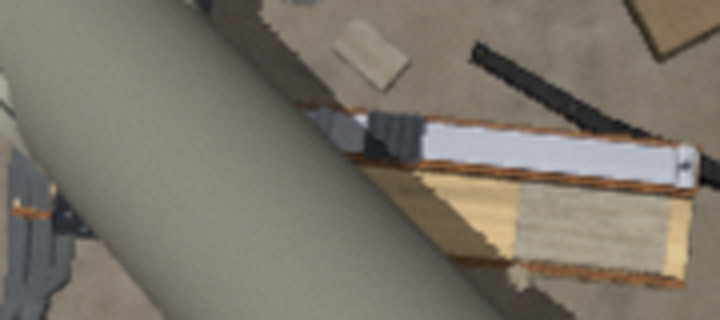

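Run:
```python
exec(open('st.py').read())
d=r.camera("side");g=d["img"]
for t in ["stop","roller_c","catch"]:
    print(t,[(round(k["score"],2),np.round(k["bbox"]).tolist()) for k in r.outline_of(t,"side")])
def J(x,y,z): return np.r_[o+x*xj+y*yj,z]
P=[J(.017,.002,.05),J(.017,.047,.052),J(-.008,.1315,.097),J(.034,.02,.046)]
print(proj(d,P))
cv2.imwrite("pics/s1.png",cv2.resize(g[180:270,180:310,::-1],None,fx=6,fy=6,interpolation=cv2.INTER_CUBIC))
```

```text
jig x 0.0164 y 0.1443 z 0.0814  Fx 0.4 Fy -0.5
stop [(0.59, [235.0, 234.0, 25.0, 26.0])]
roller_c []
catch []
[[250.87044872 211.5812643 ]
 [241.28146811 217.7852747 ]
 [228.73995804 221.11396596]
 [242.54708668 213.38844132]]
```

View pics/s1.png

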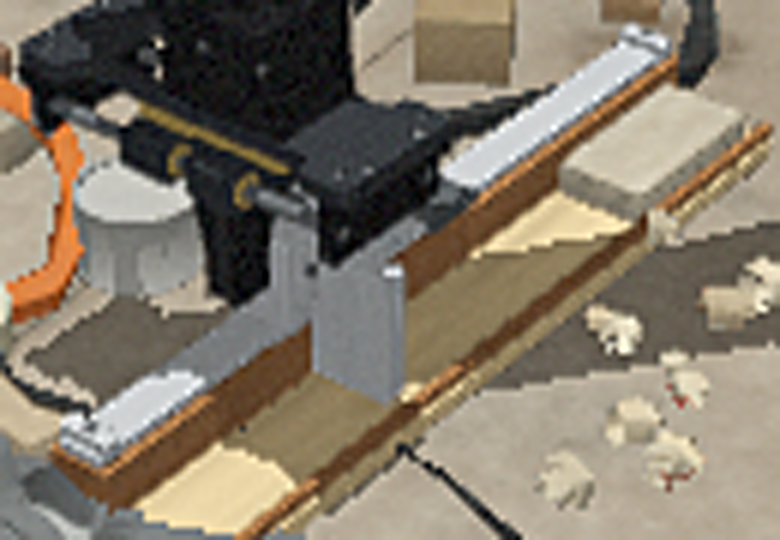

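Run:
```python
exec(open('st.py').read())
d=r.camera("side")
for n,p,z in [("pad near bottom",(388,403),.016),("pad near top",(385,277),.086),("pad far bottom",(313,372),.016),("near right bottom",(404,392),.016),("jig lip R",(772,128),.018),("rail right cap near",(676,62),.046),("catch R near",(468,200),.049),("blankL near bottom",(648,212),.012),("blank near top L",(640,194),.032),("rail L near",(100,478),.046)]:
    q=plane(d,(180+(p[0]+.5)/6-.5,180+(p[1]+.5)/6-.5),z)[:2]-o;print(n,(q@xj).round(4),(q@yj).round(4))
```

```text
jig x 0.0163 y 0.1452 z 0.0815  Fx 0.2 Fy -0.4
pad near bottom -0.0453 0.1116
pad near top -0.0435 0.1112
pad far bottom -0.003 0.1148
near right bottom -0.046 0.1005
jig lip R -0.059 -0.1974
rail right cap near -0.0061 -0.1826
catch R near -0.0019 -0.0058
blankL near bottom -0.0475 -0.0983
blank near top L -0.0512 -0.0841
rail L near -0.0052 0.2592
```

```bash
python3 -m pendant '[[-0.004,0,0,0],[-0.004,0,0,0],[-0.004,0,0,0],[-0.004,0,0,0],[-0.004,0,0,0],[-0.003,0,0,0],[-0.002,0,0,0],[0,0,0,0]]'>/dev/null; python3 st.py; for i in 1; do python3 -m pendant '[[-0.001,0,0,0],[-0.001,0,0,0]]'>/dev/null; python3 st.py; python3 -m pendant '[[-0.001,0,0,0],[-0.001,0,0,0]]'>/dev/null; python3 st.py;python3 -m pendant '[[-0.001,0,0,0],[-0.001,0,0,0]]'>/dev/null; python3 st.py; done
```

```text
jig x 0.0167 y 0.1192 z 0.0815  Fx 0.1 Fy 0.2
jig x 0.0166 y 0.1180 z 0.0816  Fx 1.6 Fy 0.7
jig x 0.0166 y 0.1161 z 0.0816  Fx 0.5 Fy 1.6
jig x 0.0166 y 0.1155 z 0.0817  Fx 4.1 Fy 9.6
```

```bash
python3 -m pendant '[[-0.001,0,0,0]]'>/dev/null; python3 st.py; python3 -m pendant '[[-0.001,0,0,0]]'>/dev/null; python3 st.py;python3 -m pendant '[[-0.001,0,0,0]]'>/dev/null; python3 st.py;python3 -m pendant '[[-0.001,0,0,0]]'>/dev/null; python3 st.py
```

```text
jig x 0.0166 y 0.1152 z 0.0817  Fx 3.5 Fy 9.0
jig x 0.0166 y 0.1141 z 0.0817  Fx 2.2 Fy 8.5
jig x 0.0166 y 0.1128 z 0.0817  Fx 3.6 Fy 6.4
jig x 0.0166 y 0.1114 z 0.0817  Fx 1.7 Fy 5.3
```

```bash
python3 -m pendant '[[-0.001,0,0,0]]'>/dev/null; python3 st.py; python3 -m pendant '[[-0.001,0,0,0]]'>/dev/null; python3 st.py;python3 -m pendant '[[-0.001,0,0,0]]'>/dev/null; python3 st.py
```

```text
jig x 0.0166 y 0.1101 z 0.0817  Fx 2.2 Fy 4.4
jig x 0.0166 y 0.1086 z 0.0817  Fx 2.1 Fy 3.6
jig x 0.0166 y 0.1071 z 0.0816  Fx 0.7 Fy 1.9
```

```bash
python3 -m pendant '[[-0.0005,0,0,0]]'>/dev/null; python3 st.py; python3 -m pendant '[[-0.0005,0,0,0],[0,0,0,0]]'>/dev/null; python3 st.py;python3 -m pendant '[[-0.0005,0,0,0],[0,0,0,0]]'>/dev/null; python3 st.py
```

```text
jig x 0.0166 y 0.1062 z 0.0816  Fx 0.1 Fy 0.4
jig x 0.0164 y 0.1054 z 0.0814  Fx -0.0 Fy 0.9
jig x 0.0164 y 0.1051 z 0.0814  Fx -0.2 Fy -0.6
```

Run:
```python
from h import *
d=r.camera("side");g=d["img"]
cv2.imwrite("pics/s2.png",cv2.resize(g[180:270,180:310,::-1],None,fx=6,fy=6,interpolation=cv2.INTER_CUBIC))
```

```text
(no output)
```

View pics/s2.png

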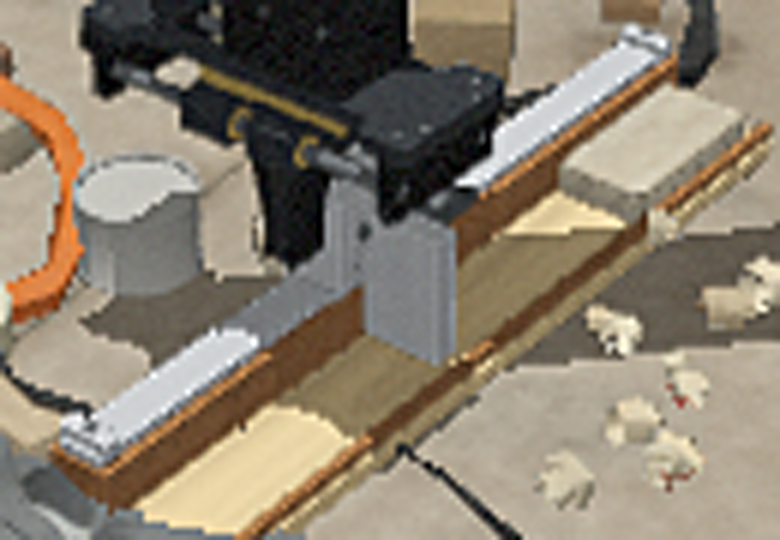

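Run:
```python
exec(open('st.py').read())
d=r.camera("side")
for n,p,z in [("pad near bottom",(441,364),.016),("pad far bottom",(365,336),.016),("near right",(456,353),.016)]:
    q=plane(d,(180+(p[0]+.5)/6-.5,180+(p[1]+.5)/6-.5),z)[:2]-o;print(n,(q@xj).round(4),(q@yj).round(4))
```

```text
jig x 0.0164 y 0.1052 z 0.0814  Fx 0.6 Fy 0.0
pad near bottom -0.0463 0.0729
pad far bottom -0.0044 0.0777
near right -0.0466 0.0617
```

```bash
python3 -m pendant '[[-0.001,0,0,0],[-0.001,0,0,0],[-0.001,0,0,0],[0,0,0,0]]'>/dev/null; python3 st.py; python3 -m pendant '[[-0.001,0,0,0],[0,0,0,0]]'>/dev/null; python3 st.py;python3 -m pendant '[[-0.001,0,0,0],[0,0,0,0]]'>/dev/null; python3 st.py
```

```text
jig x 0.0165 y 0.1021 z 0.0815  Fx 0.9 Fy -0.6
jig x 0.0165 y 0.1012 z 0.0815  Fx 0.2 Fy 0.4
jig x 0.0165 y 0.1003 z 0.0815  Fx 1.5 Fy -0.4
```

```bash
python3 -m pendant '[[0.01,0,0,0],[0.01,0,0,0],[0,0,-0.03,0],[0,0,-0.035,0],[0,0,-0.035,0],[0,0,-0.03,0],[-0.02,0,0,0],[-0.04,-0.005,0,0]]'; python3 -m pendant '[[-0.04,-0.005,0,0],[-0.04,-0.005,0,0],[-0.04,-0.005,0,0],[-0.04,-0.005,0,0],[-0.04,-0.005,0,0],[-0.04,-0.005,0,0],[-0.03,-0.005,0,0],[0,0,0,0]]';python3 - <<'E'
exec(open('st.py').read())
print(R.from_quat(s["eef_rot"]).as_matrix().round(3),s["joint_positions"])
d=r.camera("top");g=d["img"];np.save("t2.npy",d,allow_pickle=True)
for t in ["stop","roller_c","catch","blank"]:
    print(t,[(round(k["score"],2),np.round(k["bbox"]).tolist()) for k in r.outline_of(t,"top")])
cv2.imwrite("pics/t2.png",cv2.resize(g[160:240,170:330,::-1],None,fx=5,fy=5,interpolation=cv2.INTER_CUBIC))
E
```

```text
time: 10.6
ee_pos: [0.4816, 0.1171, 0.2138]
eef_rot: [0.737, 0.676, 0.003, 0.0]
ft_force: [0.4, -1.1, 1.1]
width: 0.0004
grip_force: 0.0
time: 11.27
ee_pos: [0.419, -0.1591, 0.2114]
eef_rot: [0.742, 0.67, -0.001, 0.0]
ft_force: [-0.6, -0.2, -0.4]
width: 0.0004
grip_force: 0.0
jig x -0.0243 y -0.2149 z 0.2114  Fx -0.5 Fy -0.2
[[ 0.101  0.995 -0.001]
 [ 0.995 -0.101 -0.001]
 [-0.001 -0.    -1.   ]] [ 1.16687103 -0.00479544 -0.88652425  1.8947712  -0.00273875  1.25013586
  0.18017752]
stop [(0.68, [222.0, 199.0, 33.0, 36.0])]
roller_c [(0.52, [235.0, 193.0, 13.0, 10.0])]
catch [(0.67, [239.0, 194.0, 17.0, 13.0]), (0.31, [222.0, 198.0, 40.0, 34.0])]
blank [(0.75, [288.0, 218.0, 39.0, 21.0])]
```

View pics/t2.png

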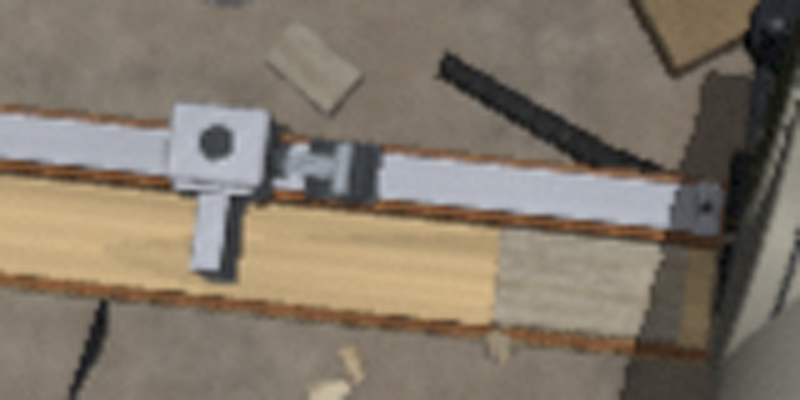

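```bash
python3 -m pendant '[[0,-0.002,0.03,0.003],[0,0,0.035,0.003],[0,0,0.035,0],[0,0,0.035,0],[0,0,0.03,0],[0,0,0.012,0],[0,0,0,0]]';python3 st.py
```

```text
time: 12.1
ee_pos: [0.4172, -0.1512, 0.032]
eef_rot: [0.741, 0.672, -0.0, -0.002]
ft_force: [-0.4, 1.1, 0.2]
width: 0.0007
grip_force: 0.0
jig x -0.0268 y -0.2073 z 0.0320  Fx -0.5 Fy 1.0
```

```bash
python3 -m pendant '[[0.002,0,0.002,0],[0.004,0,0,0],[0.004,0,0,0],[0.004,0,0,0],[0.004,0,0,0],[0.004,0,0,0],[0.004,0,0,0],[0.004,0,0,0]]'>/dev/null;python3 st.py;python3 -m pendant '[[0.005,0,0,0],[0.005,0,0,0],[0.005,0,0,0],[0.005,0,0,0],[0.005,0,0,0],[0.005,0,0,0],[0.005,0,0,0],[0.005,0,0,0]]'>/dev/null;python3 st.py;python3 -m pendant '[[0.005,0,0,0],[0.005,0,0,0],[0.005,0,0,0],[0.005,0,0,0],[0.005,0,0,0],[0.005,0,0,0],[0.004,0,0,0],[0.002,0,0,0]]'>/dev/null;python3 st.py
```

```text
jig x -0.0250 y -0.1794 z 0.0328  Fx -0.4 Fy -0.3
jig x -0.0250 y -0.1390 z 0.0325  Fx -0.1 Fy -1.7
jig x -0.0248 y -0.1028 z 0.0325  Fx -0.9 Fy -1.3
```

```bash
python3 -m pendant '[[0.004,0,0,0],[0.005,0,0,0],[0.005,0,0,0],[0.005,0,0,0],[0.005,0,0,0],[0.004,0,0,0],[0.002,0,0,0],[0,0,0,0]]'>/dev/null;python3 - <<'E'
exec(open('st.py').read())
d=r.camera("side");g=d["img"]
cv2.imwrite("pics/s3.png",cv2.resize(g[180:270,180:310,::-1],None,fx=6,fy=6,interpolation=cv2.INTER_CUBIC))
E
```

```text
jig x -0.0246 y -0.0729 z 0.0326  Fx 0.4 Fy -0.1
```

View pics/s3.png

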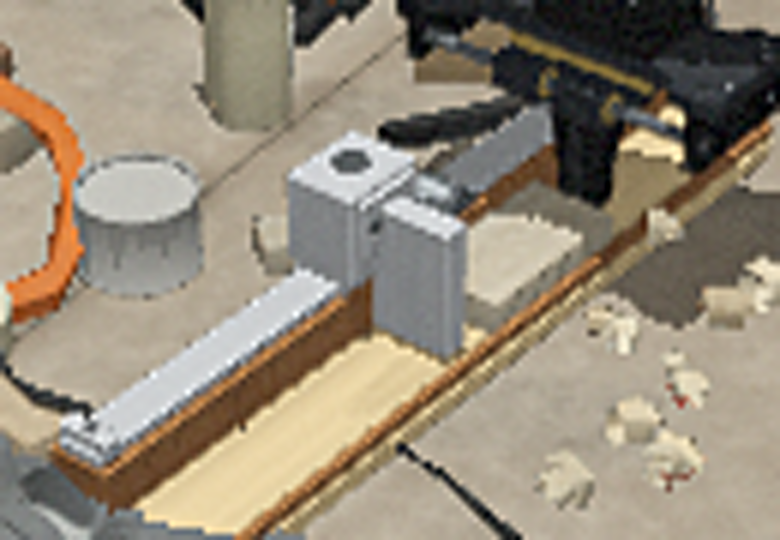

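```bash
python3 -m pendant '[[0.003,0,0,0],[0.003,0,0,0],[0.003,0,0,0],[0.002,0,0,0],[0.001,0,0,0],[0.001,0,0,0]]'>/dev/null;python3 st.py;python3 -m pendant '[[0.001,0,0,0],[0.001,0,0,0]]'>/dev/null;python3 st.py;python3 -m pendant '[[0.001,0,0,0]]'>/dev/null;python3 st.py;python3 -m pendant '[[0.001,0,0,0]]'>/dev/null;python3 st.py
```

```text
jig x -0.0245 y -0.0604 z 0.0325  Fx 0.4 Fy -1.7
jig x -0.0244 y -0.0586 z 0.0326  Fx 0.2 Fy 0.1
jig x -0.0245 y -0.0575 z 0.0325  Fx 0.0 Fy -0.7
jig x -0.0244 y -0.0565 z 0.0326  Fx 1.2 Fy -1.0
```

```bash
python3 -m pendant '[[0.0007,0,0,0]]'>/dev/null;python3 st.py;python3 -m pendant '[[0.0007,0,0,0]]'>/dev/null;python3 st.py;python3 -m pendant '[[0.0007,0,0,0]]'>/dev/null;python3 st.py;python3 -m pendant '[[0.0007,0,0,0]]'>/dev/null;python3 st.py
```

```text
jig x -0.0245 y -0.0558 z 0.0326  Fx -0.2 Fy -0.1
jig x -0.0244 y -0.0556 z 0.0325  Fx -0.1 Fy -4.8
jig x -0.0244 y -0.0554 z 0.0326  Fx 1.6 Fy -7.7
jig x -0.0243 y -0.0552 z 0.0326  Fx 0.6 Fy -8.4
```

```bash
python3 -m pendant '[[-0.001,0,0,0],[-0.002,0,0,0],[-0.005,0,0,0],[-0.01,0,0,0],[-0.02,0,0,0],[-0.02,0,0,0],[-0.02,0,0,0],[-0.02,0,0,0]]'; python3 -m pendant '[[-0.02,0,0,0],[-0.02,0,0,0],[0,0,-0.035,0],[0,0,-0.035,0],[0,0,-0.035,0],[0,0,-0.03,0],[0,0,-0.03,0],[0,0,0,0]]'
python3 - <<'E'
exec(open('st.py').read())
for c,sl,f in [("top",np.s_[160:240,180:320],5),("side",np.s_[190:260,210:310],5)]:
    d=r.camera(c);g=d["img"]
    cv2.imwrite(f"pics/f_{c}.png",cv2.resize(g[sl][:,:,::-1],None,fx=f,fy=f,interpolation=cv2.INTER_CUBIC))
a=cv2.imread("pics/f_top.png")[:300];b=cv2.imread("pics/f_side.png")[:300,:500]
w=max(a.shape[1],b.shape[1]);P=lambda m:cv2.copyMakeBorder(m,0,0,0,w-m.shape[1],cv2.BORDER_CONSTANT)
cv2.imwrite("pics/f.png",np.vstack([P(a),P(b)]))
E
```

```text
time: 16.65
ee_pos: [0.4241, -0.097, 0.0326]
eef_rot: [0.741, 0.671, 0.0, 0.0]
ft_force: [-0.3, -0.9, 0.8]
width: 0.0002
grip_force: 0.0
time: 17.32
ee_pos: [0.4228, -0.1364, 0.2027]
eef_rot: [0.741, 0.671, 0.001, 0.004]
ft_force: [0.5, 0.4, -0.2]
width: 0.0001
grip_force: 0.0
jig x -0.0226 y -0.1920 z 0.2027  Fx 0.5 Fy 0.5
```

View pics/f.png

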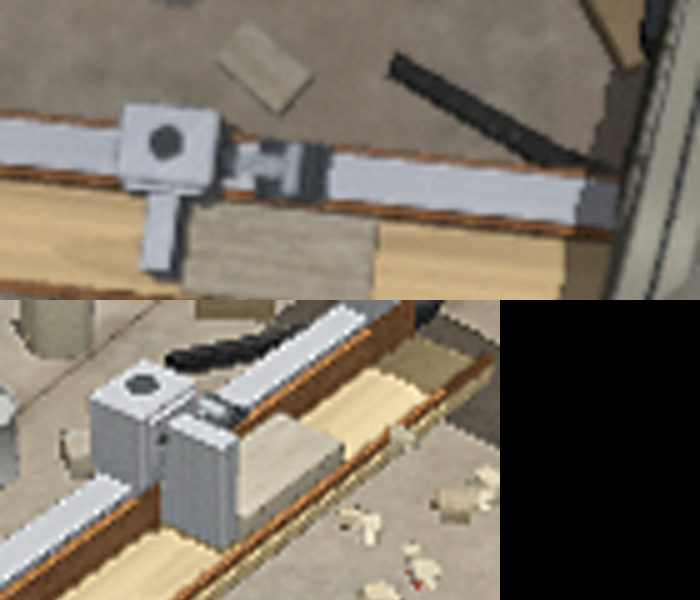

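The pictures show the roller midway between the two ridges (top crop, column 292; the catch spans 257 to 328). The blank lies flat against the paddle, and the gripper is clear.

```bash
python3 -m pendant '[[0,0,0,0],[0,0,0,0],[0,0,0,0]]' >/dev/null; python3 -c "
from bench import r
print(r.close_job())"
```

```text
the job is handed in; nothing more can be done
None
```

The job is handed in with no verdict shown: in the last pictures the roller sits in the middle of the notch, the blank lies flat along the fence against the paddle, and the gripper touches nothing; the final push peaked at about 8 N, but the stop stayed in its notch.

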